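# Load a vial tray into an analyser bay and close its gate

### The job

Slide the tray that carries the vials along the bench into the loading bay, handle end last, with its base edges under the bay's side lips, until it is fully home against the back stop. Then lift the gate up and off its hook and lower it gently, without dropping it, into the upright guides at the bay's mouth until it stands on the bench and closes the bay. Keep every vial standing in its pocket and leave the empty tray, bottle, jar and beaker alone.

Things in the scene. Friction and masses are not known exactly. Their poses are not given: they have to be found in the camera images.
- tray: White tray carrying five vials. Base 130 (x) x 100 (y) x 6 mm, origin at its underside's centre, +x enters the bay first, z up. On it 3 x 3 pockets, wall tops at z = 28 mm, x = -26 to +62, y = -43 to +43 mm; the bare 7 mm base edges either side run under the bay's lips. Upright handle fin at the rear: 24 mm long (centre x = -50), 10 mm thick in y, top at z = 62 mm. About 0.35 kg.
- tray_handle (a point): Grip point of the loaded tray's handle fin: 48 mm above the underside, 14 mm below the fin's top, x = -50 mm, y = 0 in the tray's frame. Pinch it along the tray's y.
- tray_nose (a point): Middle of the loaded tray's leading bottom edge (x = +65 mm in the tray's frame).
- empty_tray: A second tray of the same shape and size as the loaded one but with no vials in it; a bystander. Same frame.
- bay: White loading bay fixed to the bench, which is its floor. Mouth at its -x; the tray goes in along +x. Origin on the bench, z up. Channel 106 mm wide (y = -53 to +53); side lips 7 mm wide, x = -53 to +67, undersides 9 mm above the bench, 92 mm apart. Hood x = 0 to 90, underside at 78 mm, top at 94 mm. Flared entry walls, 15 mm high, out to x = -103, 124 mm apart there. Bay ends at x = 92.
- bay_slot (a point): Where the seated gate's origin lies: middle of the mouth, on the bench (bay x = -72, y = 0 mm); axes as the bay's. The gate guides are vertical slots on either side, 11 mm wide in x, 60 mm high plus flared tops up to 74 mm height, open towards each other between y = -53 and +53 mm, their ends at y = -71 and +71 mm.
- bay_stop (a point): Foot of the back stop face on the bench (bay x = +70 mm, y = 0); axes as the bay's. With the tray home its leading edge is here, its origin at bay x = +5 mm and its handle at bay x = -45 mm.
- stand: Grey stand fixed to the bench; origin on the bench, z up. Base x = -25 to +85, y = -50 to +50, 12 mm high; post at x = +60 mm, 135 mm high. From it a round hook 8 mm thick runs along -x, its top at z = 134 mm, to x = -8 mm, where it turns up; the tip ends at x = -20, z = 142 mm.
- gate: Grey gate hanging on the hook: upright plate 6 (x) x 132 (y) x 60 (z) mm, origin at its bottom edge's centre. Above it a window 20 mm wide, z = 60 to 96, between 8 mm struts; on top a grip block 10 x 36 (y) mm, z = 96 to 136. The hook passes through the window; hanging, the bottom is 38 mm above the bench. To free: lift 12 to 24 mm, draw 50 mm along the stand's -x. Fits either way round. 0.15 kg.
- gate_grip (a point): Grip point in the gate's grip block: 122 mm above the gate's bottom edge, 14 mm below its top. Pinch along y (36 mm) from above.
- bottle: Closed bottle with a white cap, 60 mm diameter, 150 mm high, standing; origin at the centre of its underside. Bystander.
- jar: Closed amber jar with a black cap, 48 mm diameter, 60 mm high, standing; origin at the centre of its underside. Bystander.
- beaker: Open clear beaker, 70 mm diameter at the rim, 80 mm high, standing; origin at the centre of its underside. Bystander.
- vial0: One of five alike glass vials with blue caps, 22 mm diameter, 48 mm high, standing in a pocket of the loaded tray; origin at the centre of its underside, 8 mm above the tray's underside, z up.
- vial1: One of five alike glass vials with blue caps, 22 mm diameter, 48 mm high, standing in a pocket of the loaded tray; origin at the centre of its underside, 8 mm above the tray's underside, z up.
- vial2: One of five alike glass vials with blue caps, 22 mm diameter, 48 mm high, standing in a pocket of the loaded tray; origin at the centre of its underside, 8 mm above the tray's underside, z up.
- vial3: One of five alike glass vials with blue caps, 22 mm diameter, 48 mm high, standing in a pocket of the loaded tray; origin at the centre of its underside, 8 mm above the tray's underside, z up.
- vial4: One of five alike glass vials with blue caps, 22 mm diameter, 48 mm high, standing in a pocket of the loaded tray; origin at the centre of its underside, 8 mm above the tray's underside, z up.
There are look-alikes about, which are no part of the job. Leave any purple look-alike of the tray alone.

How it is judged:
By the outcome, as a careful person would: the job done as asked, in the order asked, and still so for the second after the job is handed in, with the robot touching nothing.
It also fails if it takes over 61 s, if anything falls off the work surface, if the arm or the gripper's body presses on something with over 40 N, if the wrist force passes 120 N, or if a joint passes its speed limit or range.

### The arm

A 6-joint arm with a two-finger parallel gripper is mounted at the origin on the work surface. World frame = base frame: x ahead of the robot, y to its left, z up, the work surface at z = 0. Lengths are in m, angles in rad, forces in N, time in s.
With the tool pointing down it reaches from about 0.3 to 0.875 m from the base axis. Payload 6.4 kg.
Tool frame: the origin (TCP) lies midway between the tips of the shut fingers; the grasp point (between the pads) lies 19 mm behind it (ctrl.tcp_to_grasp is the distance from the TCP to the grasp point, in m); z points along the fingers, y is the direction in which the jaws open and shut (so a half turn about z gives the same grasp; the last joint's range is limited). The gripper opens to 85 mm and grips with 20 to 120 N. Pads are 22 mm wide; open, the fingers measure 114 mm over their backs; the gripper's body (76 mm by 85 mm) begins 54 mm behind the grasp point. The pads swing forward as they close: fully open they stand 13 mm farther back than shut.
Start: joints at [-1.495, 0.181, 1.607, -0, 1.354, -0.206], TCP at [0.16, -0.552, 0.231] pointing down, gripper open.
Joint ranges: [-2.99, 2.99], [-0.89, 2.07], [0.3, 2.58], [-1.14, 4.28], [0, 2.63], [-3.12, 3.12]. Speed limits (rad/s): [2.57, 2.57, 3.01, 3.14, 3.14, 3.14].

### API

Orientations are given as a unit quaternion [w, x, y, z].
In Python, from bench import monitor, imaging, order, spotter, ctrl gives the robot as it stands.
- The arm moves only by the shell command python3 -m pendant 'ROWS'. ROWS is JSON, a list that holds one entry, the list of rows, each a list of 5 numbers: the shift along the world's x, y, z in mm, then the turn about the world's z in degrees, then the finger opening in mm, from 0 to 85.4. A call has 1 to 8 rows; each row shifts and turns the commanded pose from where the row before left it; what a row does not reach is not made up. A row lasts 1/8 s, in which the tool goes at most 62.5 mm and 10.7 degrees, less where a joint would pass 70% of its speed; a pose out of reach is approached as far as the arm can. A call with a gripper value outside its range is refused whole. The fingers move at their own pace and stop on an object; the grip force is fixed at half the most. Time passes only in rows, so rows that do not move let the fingers close. It gives the time, the measured TCP pose, the force and the opening at its end, in the units of the state.
- monitor.get_obs(): the state, without advancing time (a new reading comes with each control period).
- imaging.camera(name): name is "side" or "top" or "wrist"; returns a dict with "img" (384x512x3 uint8, red, green, blue), "vfov" (degrees; the focal length in pixels is half the picture's height over the tangent of half this angle, whatever the lens; pixels are square), "cx", "cy" (the principal point, pixels), "distortion" ([k1, k2, p1, p2, k3] as OpenCV has them; the pictures are not rectified), "origin" and "orientation" of the camera in the world. Camera axes: x right, y down, z forward; pixel columns grow to the right and rows downward; lengths in m; the calibration is good to about 2 mm. A picture is of the moment at which its call begins. There is no depth.
- order.hand_in(): hands the job in, once; it reports no verdict.
Trained networks look in the newest picture that a camera, given by its name, has taken for a name from the list of things; names that differ only in an ending like _2 or _b are one class to them, and where a whole thing is asked for, a point or a joint stands for the part that bears it (a point fixed in the world has none). Each returns a list of dicts, best first, with "confidence" (0 to 1); they miss things now and then, are a little off and sometimes report something else, mostly with a low value. They report only what shows in the picture. A call takes as long as a camera call. They do not tell look-alikes from the thing itself.
- spotter.recognise(camera, thing): "at" ([x, y, z] in m, in the coordinates of the camera as it stood for that picture, good to about 4 mm: the middle of the surface that is visible of it).
- spotter.tip_of(camera, thing): "at" ([x, y, z] in m, in the coordinates of the camera as it stood for that picture, good to about 4 mm: a listed point, or the origin of a listed thing).
The state is a dict: "time_s": time; "q": joint angles; "dq": joint speeds; "joint_efforts": joint torques, N m; "eef_pos": TCP position; "eef_rot": TCP orientation; "wrist_force": force on the tool from outside, world axes, zero at the start; "torque": the same for the moment, N m; "opening": opening from 0.0 (shut) to 1.0 (fully open).
Only numpy, scipy, OpenCV 4.12 (cv2) and the standard library are available. Lean on these libraries where they do the work, as an engineer would, in place of code of your own. Each camera call takes 0.05 s, during which the arm holds its last target. There are 200 camera calls.

## Working session

There is one attempt and no reset: what is moved stays moved. The work goes in short steps, Python scripts to look and compute and a shell command to move; the robot and the scene stay as the last step left them, time stands still between calls to the robot, and variables do not carry over. Pictures are saved under pics/ and viewed, about 8 in all and at most 12, crops included, and the job is handed in when it is done.

```bash
ls; mkdir -p pics; cat > h.py <<'E'
import numpy as np, cv2
from scipy.spatial.transform import Rotation as R
from bench import monitor, imaging, order, spotter, ctrl
def cam(n):
    c=imaging.camera(n); h=c["img"].shape[0]; f=h/2/np.tan(np.radians(c["vfov"])/2)
    c["K"]=np.array([[f,0,c["cx"]],[0,f,c["cy"]],[0,0,1]]); c["D"]=np.array(c["distortion"],float)
    q=c["orientation"]; c["R"]=R.from_quat([q[1],q[2],q[3],q[0]]).as_matrix() if np.size(q)==4 else np.array(q)
    c["o"]=np.array(c["origin"]); return c
def w(c,p): return c["R"]@np.array(p)+c["o"]
def px(c,P):
    r=c["R"].T; return cv2.projectPoints(np.atleast_2d(np.array(P,float)),cv2.Rodrigues(r)[0],-r@c["o"],c["K"],c["D"])[0][:,0]
def ray(c,uv,z):
    u=cv2.undistortPoints(np.array(uv,float).reshape(-1,1,2),c["K"],c["D"])[:,0]
    d=np.c_[u,np.ones(len(u))]@c["R"].T
    return c["o"]+d*((z-c["o"][2])/d[:,2])[:,None]
def save(c,n,crop=None,s=1):
    im=c["img"][...,::-1]
    if crop: x0,y0,x1,y1=crop; im=im[y0:y1,x0:x1]
    cv2.imwrite("pics/"+n,cv2.resize(im,None,fx=s,fy=s,interpolation=cv2.INTER_CUBIC))
E
python3 - <<'E'
from h import *
np.set_printoptions(precision=3,suppress=True)
ims=[]
for n in ["top","side"]:
    c=cam(n); ims.append(c["img"][...,::-1]); print(n,c["o"],c["vfov"],c["R"][:,2])
    for t in ["tray","tray_handle","tray_nose","empty_tray","bay","bay_slot","bay_stop","stand","gate","gate_grip","bottle","jar","beaker","vial0"]:
        for d in spotter.tip_of(n,t)[:5]:
            P=w(c,d["at"]); print(t,round(d["confidence"],2),P,px(c,P)[0].round())
    cv2.imwrite(f"pics/{n}0.png",c["img"][...,::-1]); np.save(n+"0.npy",c["img"])
print(monitor.get_obs(), ctrl.tcp_to_grasp)
E
```

```text
pics
top [ 0.309 -0.021  1.369] 47.18811332571946 [ 0.185 -0.027 -0.982]
tray 0.94 [ 0.44  -0.276  0.003] [319. 226.]
tray 0.79 [ 0.598 -0.492  0.002] [384. 178.]
tray 0.73 [ 0.256 -0.286 -0.004] [323. 286.]
tray 0.57 [ 0.81  -0.298 -0.002] [323. 115.]
tray 0.55 [ 0.356 -0.455  0.001] [376. 253.]
tray_handle 0.95 [ 0.571 -0.533  0.05 ] [402. 183.]
tray_handle 0.94 [ 0.264 -0.337  0.053] [344. 284.]
tray_handle 0.76 [ 0.448 -0.322  0.05 ] [337. 222.]
tray_handle 0.6 [ 0.789 -0.346  0.05 ] [341. 116.]
tray_nose 0.98 [ 0.327 -0.402  0.   ] [360. 263.]
tray_nose 0.81 [ 0.623 -0.432  0.002] [366. 170.]
tray_nose 0.69 [ 0.826 -0.239  0.004] [306. 109.]
tray_nose 0.65 [ 0.427 -0.207  0.001] [298. 230.]
tray_nose 0.24 [ 0.403 -0.231  0.006] [305. 238.]
empty_tray 0.64 [ 0.596 -0.27   0.001] [316. 178.]
bay 0.79 [0.58  0.146 0.001] [186. 181.]
bay_slot 0.82 [0.579 0.078 0.   ] [207. 182.]
stand 0.82 [ 0.507  0.376 -0.004] [112. 203.]
stand 0.57 [ 0.777 -0.036 -0.005] [244. 123.]
stand 0.37 [0.519 0.381 0.041] [107. 197.]
gate 0.62 [0.52  0.381 0.041] [107. 196.]
gate_grip 0.74 [0.521 0.382 0.
[... 1761 characters left out ...]
95 -0.27   0.002] [288. 272.]
beaker 0.39 [ 0.447 -0.322  0.05 ] [239. 277.]
vial0 0.62 [ 0.414 -0.286  0.007] [224. 283.]
vial0 0.6 [ 0.467 -0.278  0.009] [243. 278.]
vial0 0.52 [ 0.438 -0.253  0.009] [231. 273.]
vial0 0.48 [ 0.46  -0.217  0.007] [237. 265.]
{'time_s': 1.5, 'q': array([-1.495,  0.181,  1.607,  0.   ,  1.354, -0.206]), 'dq': array([ 0.001, -0.001,  0.   ,  0.   ,  0.002, -0.001]), 'joint_efforts': array([ -0.   , -44.484, -35.168,  -0.   ,   0.001,   0.   ]), 'eef_pos': array([ 0.16 , -0.552,  0.231]), 'eef_rot': array([-0.  ,  0.99,  0.14,  0.  ]), 'wrist_force': array([ 0.719, -0.32 , -0.186]), 'torque': array([-0.006, -0.035,  0.033]), 'opening': 1.003794991139688} 0.0187
```

```bash
python3 - <<'E'
import numpy as np,cv2
t=np.load("top0.npy")[...,::-1]; s=np.load("side0.npy")[...,::-1]
a=cv2.resize(t[80:300,70:430],None,fx=2.2,fy=2.2,interpolation=cv2.INTER_CUBIC); b=cv2.resize(s[110:360,120:420],None,fx=2.4,fy=2.4,interpolation=cv2.INTER_CUBIC)
cv2.imwrite("pics/t1.png",a); cv2.imwrite("pics/s1.png",b)
E
```

```text
(no output)
```

View pics/t1.png

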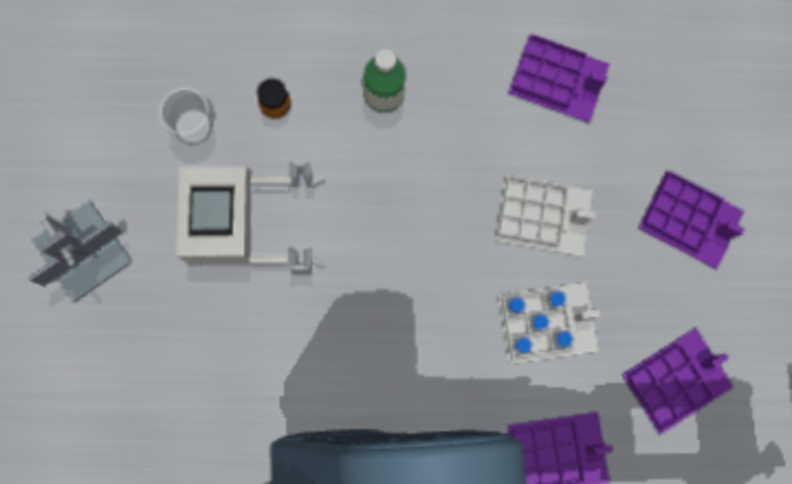

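View pics/s1.png

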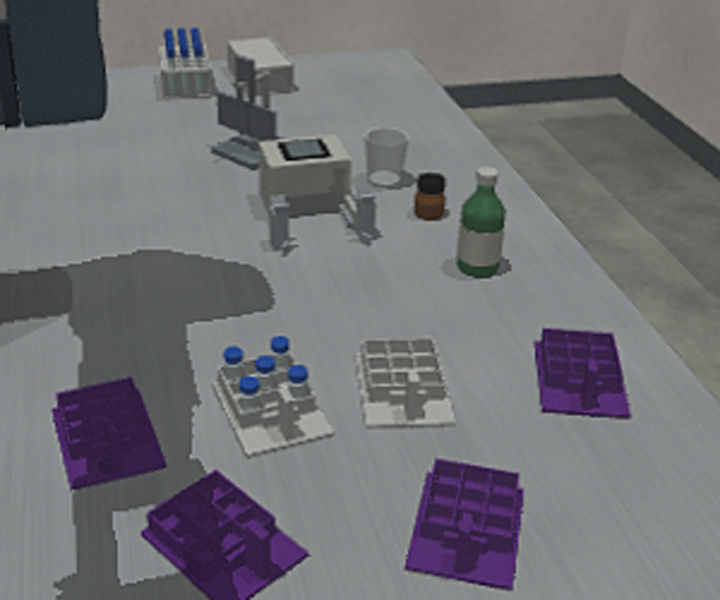

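The top view (full-resolution pixels) shows these candidates:
- The white tray at (319,226) carries five blue-capped vials, so it is the target.
- The white tray at (316,178) is empty, so it is a bystander.
- The purple trays at (323,115), (384,178), (376,253) and (323,286) are look-alikes and get left alone.

The bay opens towards world -y at about (207,182), and the stand and gate are at about (107,197). Next I'll move above the tray for a close look with the wrist camera.

```bash
python3 -m pendant '[[[32,24,21,10.4,85],[32,24,21,10.4,85],[32,24,21,10.4,85],[32,24,21,10.4,85],[32,24,21,10.4,85],[32,24,21,10.4,85],[32,24,21,10.4,85],[32,24,21,10.4,85]]]'
python3 -m pendant '[[[0,0,0,0,85],[0,0,0,0,85]]]' | tail -c 200
python3 - <<'E'
from h import *
np.set_printoptions(precision=4,suppress=True)
c=cam("wrist"); print(c["o"],c["R"].tolist(),c["vfov"]); print(monitor.get_obs()["eef_pos"],monitor.get_obs()["eef_rot"])
for t in ["tray","tray_handle","tray_nose"]:
    for d in spotter.tip_of("wrist",t)[:4]:
        P=w(c,d["at"]); print(t,round(d["confidence"],2),P,px(c,P)[0].round())
save(c,"w1.png",None,1.5); np.save("w1.npy",c["img"])
E
```

```text
time_s: 2.5
eef_pos: [0.4169, -0.3594, 0.4001]
eef_rot: [0.0, 0.645, 0.764, -0.0]
wrist_force: [-0.0, -1.2, -0.3]
opening: 0.994
time_s: 2.75
eef_pos: [0.4156, -0.3603, 0.3988]
eef_rot: [-0.0, 0.648, 0.762, -0.0]
wrist_force: [-0.4, 0.5, -0.8]
opening: 0.996
[ 0.404  -0.2918  0.5412] [[0.9869643034661373, 0.1551079955912349, 0.04292986591257968], [0.16093447508766567, -0.9491058919537114, -0.2707362195699117], [-0.0012483636730252906, 0.27411587980709795, -0.9616958594200771]] 70.40853615281543
[ 0.4152 -0.3606  0.3984] [-0.0007  0.6479  0.7617 -0.0001]
tray 0.86 [ 0.4361 -0.2711  0.0016] [279. 105.]
tray 0.66 [ 0.2594 -0.281   0.0023] [186.  95.]
tray 0.65 [ 0.3563 -0.4565 -0.0037] [225. 190.]
tray 0.63 [ 0.8053 -0.296   0.0018] [455. 150.]
tray_handle 0.88 [ 0.4417 -0.3205  0.0488] [279. 133.]
tray_handle 0.74 [ 0.4682 -0.2803  0.0067] [295. 112.]
tray_handle 0.73 [ 0.7908 -0.3425  0.0485] [456. 176.]
tray_handle 0.72 [ 0.5677 -0.5318  0.0488] [321. 249.]
tray_nose 0.77 [ 0.3252 -0.4037 -0.0006] [213. 163.]
tray_nose 0.75 [ 0.8263 -0.2401  0.0019] [473. 124.]
tray_nose 0.66 [ 0.6185 -0.4335  0.0016] [351. 200.]
tray_nose 0.6 [ 0.4289 -0.2059  0.0011] [281.  68.]
```

View pics/w1.png

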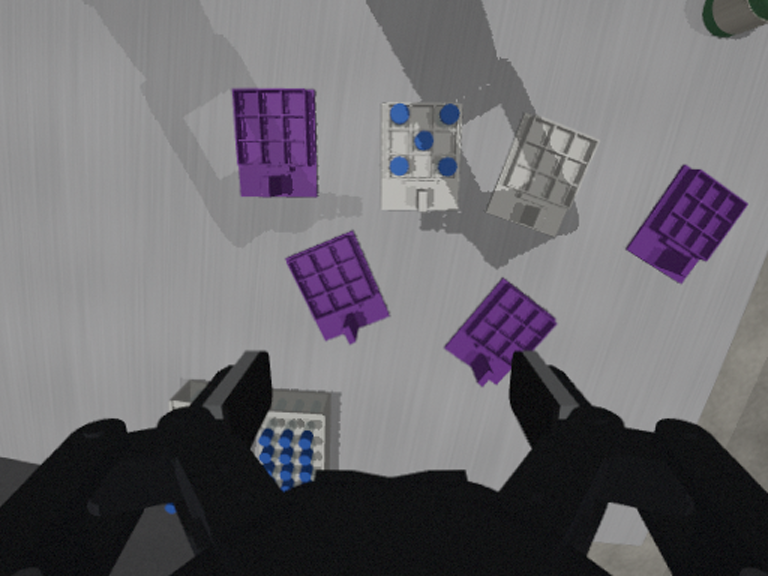

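The wrist view confirms the white tray with five blue caps at (279,105). The empty white tray is at (362,115) to its right, and the purple trays are clearly separate. Next I'll look at the bay and gate up close.

```bash
python3 -m pendant '[[[20,60,-8,-1,85],[20,60,-8,-1,85],[20,60,-8,-1,85],[20,60,-8,-1,85],[20,60,-8,-1,85],[20,60,-8,-1,85],[20,60,-8,-1,85],[20,60,-8,-1,85]]]' | tail -n 5
python3 -m pendant '[[[0,0,0,0,85],[0,0,0,0,85]]]' | tail -n 5
python3 - <<'E'
from h import *
np.set_printoptions(precision=4,suppress=True)
c=cam("wrist"); print(c["o"]); o=monitor.get_obs();print(o["eef_pos"],o["eef_rot"],o["q"])
for t in ["bay","bay_slot","bay_stop","gate","gate_grip","stand"]:
    for d in spotter.tip_of("wrist",t)[:2]:
        P=w(c,d["at"]); print(t,round(d["confidence"],2),P,px(c,P)[0].round())
save(c,"w2.png",None,1.5); import pickle; pickle.dump(c,open("w2.pkl","wb"))
E
```

```text
time_s: 3.95
eef_pos: [0.5731, 0.1114, 0.336]
eef_rot: [0.0, 0.7, 0.715, -0.0]
wrist_force: [1.5, -0.5, -0.0]
opening: 0.995
time_s: 4.2
eef_pos: [0.5726, 0.1096, 0.3361]
eef_rot: [-0.0, 0.699, 0.715, -0.001]
wrist_force: [0.2, -0.5, 0.4]
opening: 0.995
[0.5707 0.1791 0.4784]
[0.5727 0.1089 0.3364] [ 0.      0.6993  0.7148 -0.0003] [-0.0152  0.1323  1.452  -0.0006  1.5577 -0.0372]
bay 0.58 [0.5776 0.1529 0.0003] [264. 128.]
```

View pics/w2.png

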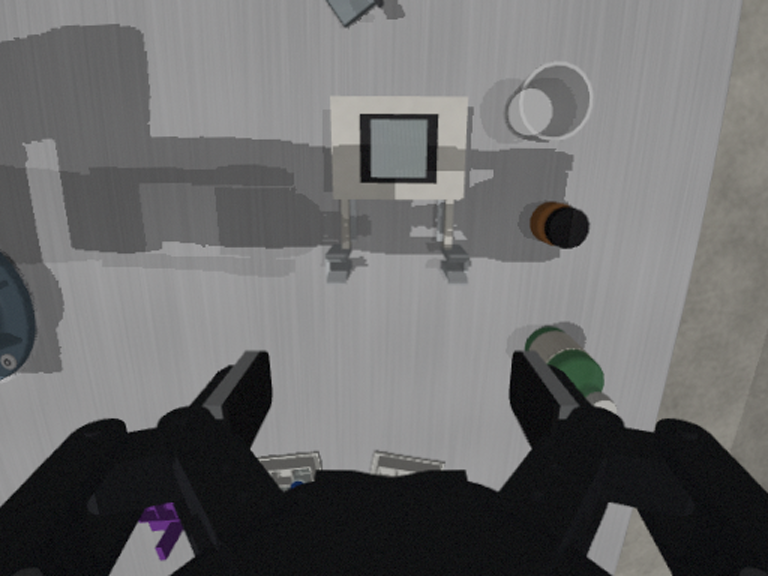

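```bash
python3 - <<'E'
from h import *
import pickle
np.set_printoptions(precision=4,suppress=True)
c=pickle.load(open("w2.pkl","rb"))
print(ray(c,np.array([(331,97),(468,97),(333,199),(464,198)])/1.5,.094))
g=c["img"]
im=cv2.resize(g[110:195,200:330][...,::-1],None,fx=6,fy=6,interpolation=cv2.INTER_CUBIC)
B=lambda x,y,z,x0=.577,y0=.1495,a=np.pi/2: [x0+np.cos(a)*x-np.sin(a)*y, y0+np.sin(a)*x+np.cos(a)*y, z]
for p in [(0,.053,.094),(0,-.053,.094),(-.072,.071,.06),(-.072,-.071,.06),(-.072,.053,.06),(-.072,-.053,.06),(-.0775,.06,.06),(-.0665,.06,.06),(-.0775,-.06,.06),(-.0665,-.06,.06),(-.053,.046,.009),(-.053,-.046,.009),(-.072,0,0),(-.103,.062,.015),(-.103,-.062,.015)]:
    u=(px(c,B(*p))[0]-[200,110]+.5)*6
    cv2.drawMarker(im,tuple(int(v) for v in u),(0,0,255),cv2.MARKER_CROSS,10,1)
cv2.imwrite("pics/b.png",im)
E
```

```text
[[0.517  0.2393 0.094 ]
 [0.6368 0.2421 0.094 ]
 [0.5178 0.1511 0.094 ]
 [0.6391 0.1548 0.094 ]]
```

View pics/b.png

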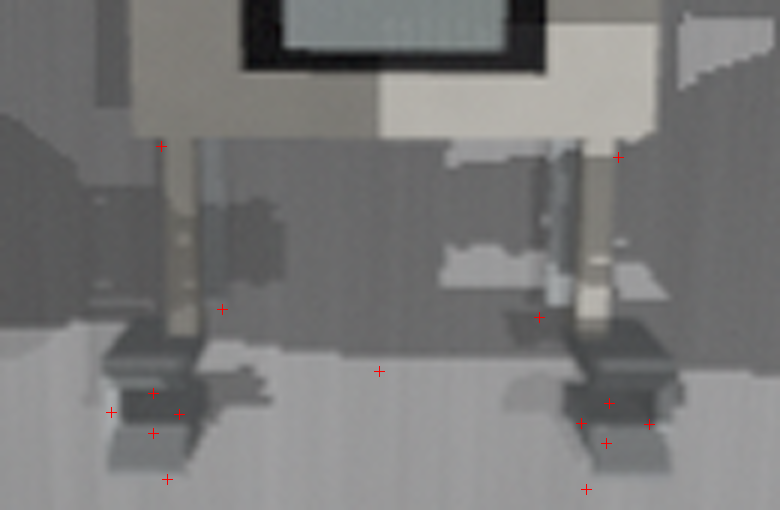

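```bash
python3 - <<'E'
from h import *
import pickle
from scipy.optimize import least_squares
np.set_printoptions(precision=4,suppress=True)
c=pickle.load(open("w2.pkl","rb"))
def T(p,P): 
    x0,y0,a=p; P=np.array(P,float); return np.c_[x0+np.cos(a)*P[:,0]-np.sin(a)*P[:,1], y0+np.sin(a)*P[:,0]+np.cos(a)*P[:,1],P[:,2]]
M=[(0,.060,.094),(0,-.060,.094),(.09,.06,.094),(.09,-.06,.094),(-.0775,.062,.06),(-.0775,-.062,.06),(-.0665,.062,.06),(-.0665,-.062,.06),(-.072,.071,.06),(-.072,-.071,.06)]
uv=np.array([(131,137),(658,137)])/6-.5+[200,110]
uv=np.vstack([uv,np.array([(331,97),(468,97)])/1.5,np.array([(150,422),(620,423),(150,388),(615,384),(118,405),(658,403)])/6-.5+[200,110]])
f=lambda p:(px(c,T(p,M))-uv).ravel()
s=least_squares(f,[.578,.15,1.58],x_scale=[.01,.01,.1],loss='soft_l1'); print(s.x[:2],np.degrees(s.x[2]),s.fun.reshape(-1,2).round(2))
print("slot",T(s.x,[(-.072,0,0)]),"home handle",T(s.x,[(-.045,0,.048)]))
print(c["R"].tolist())
c["o"]=np.array([.404,-.2918,.5412]);c["R"]=np.array([[0.98696,0.15511,0.04293],[0.16093,-0.94911,-0.27074],[-0.00125,0.27412,-0.9617]])
uv=np.array([(382,211),(459.5,212)])/1.5; r=ray(c,uv,.006); print(r); m=r.mean(0); d=r[1]-r[0]; print(np.linalg.norm(d),np.degrees(np.arctan2(d[1],d[0]))+90)
print(ray(c,[(423/1.5,190/1.5)],.062))
E
python3 -m pendant '[[[-15,-58,-10,1,85],[-15,-58,-10,1,85],[-15,-58,-10,1,85],[-15,-58,-10,1,85],[-15,-58,-10,1,85],[-15,-58,-10,1,85],[-15,-58,-10,1,85],[-15,-58,-10,0,85]]]' | tail -n 5
python3 -m pendant '[[[0,0,0,0,85],[0,0,0,0,85]]]' | tail -n 5
python3 - <<'E'
from h import *
np.set_printoptions(precision=4,suppress=True)
c=cam("wrist"); print(c["o"]); o=monitor.get_obs();print(o["eef_pos"],o["eef_rot"])
for t in ["tray","tray_handle","tray_nose"]:
    for d in spotter.tip_of("wrist",t)[:3]:
        P=w(c,d["at"]); print(t,round(d["confidence"],2),P,px(c,P)[0].round())
save(c,"w3.png",None,1.5); import pickle; pickle.dump(c,open("w3.pkl","wb"))
E
```

```text
[0.5775 0.1527] 90.83619800676854 [[ 0.47 -0.24]
 [-1.03  0.53]
 [-0.59 -2.08]
 [-0.41 -1.2 ]
 [ 0.38  0.52]
 [ 0.28  1.02]
 [ 0.2  -0.6 ]
 [ 1.47  0.74]
 [-0.06 -0.07]
 [-0.2   1.03]]
slot [[0.5786 0.0807 0.    ]] home handle [[0.5782 0.1077 0.048 ]]
[[0.9997373780679336, 0.02243009488173301, 0.00469741816855669], [0.02285688075537929, -0.9611555003041371, -0.27505938856406703], [-0.0016546588736666412, 0.2750945202629462, -0.9614157617936746]]
[[ 0.4014 -0.3452  0.006 ]
 [ 0.5011 -0.3301  0.006 ]]
0.10078985160625119 98.61660975430847
[[ 0.4444 -0.3084  0.062 ]]
time_s: 5.55
eef_pos: [0.4518, -0.356, 0.2567]
eef_rot: [0.001, 0.654, 0.756, -0.0]
wrist_force: [0.1, 0.2, 0.7]
opening: 0.999
time_s: 5.8
eef_pos: [0.4524, -0.3538, 0.2565]
eef_rot: [-0.0, 0.654, 0.756, 0.0]
wrist_force: [0.4, 0.2, 0.8]
opening: 0.994
[ 0.4419 -0.2851  0.3989]
[ 0.4529 -0.3532  0.2568] [0.     0.6538 0.7567 0.0002]
tray 0.91 [ 0.2554 -0.2846  0.0024] [129.  94.]
tray 0.8 [ 0.3563 -0.4579 -0.0002] [191. 218.]
tray 0.75 [ 0.4381 -0.2703  0.0007] [259. 102.]
tray_handle 0.75 [ 0.794  -0.3408  0.0481] [502. 194.]
tray_handle 0.72 [ 0.5678 -0.5305  0.049 ] [319. 293.]
tray_handle 0.71 [ 0.4434 -0.3229  0.0468] [257. 143.]
tray_nose 0.75 [ 0.6203 -0.4313  0.0013] [358. 225.]
tray_nose 0.73 [ 0.2475 -0.219  -0.0026] [126.  44.]
tray_nose 0.72 [ 0.3237 -0.3999  0.0006] [172. 179.]
```

View pics/w3.png

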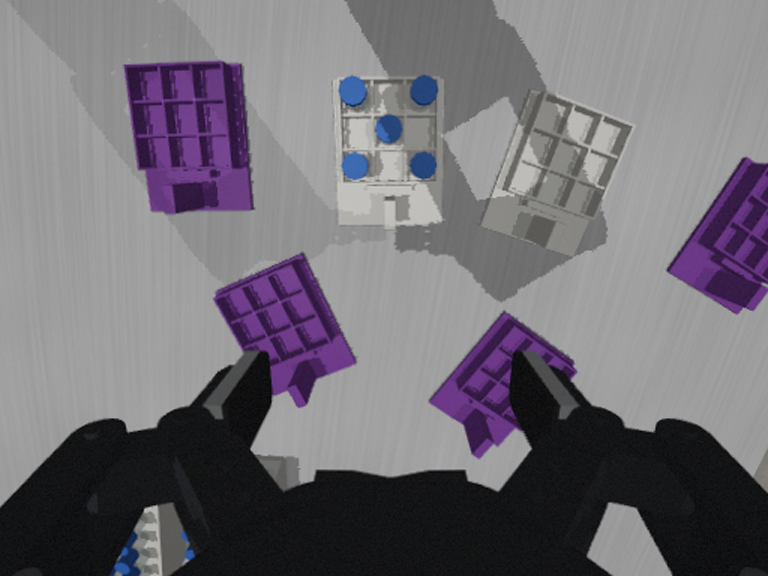

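```bash
python3 - <<'E'
from h import *
import pickle
np.set_printoptions(precision=4,suppress=True)
c=pickle.load(open("w3.pkl","rb"))
r=ray(c,np.array([(337.5,224.5),(442.5,223)])/1.5,.006); d=r[1]-r[0]; a=np.arctan2(d[1],d[0])+np.pi/2
print(r,np.linalg.norm(d),np.degrees(a), r.mean(0)[:2]+.015*np.array([np.cos(a),np.sin(a)]))
r=ray(c,np.array([(390,197),(390,228)])/1.5,.062);print(r,r.mean(0))
E
```

```text
[[ 0.3991 -0.343   0.006 ]
 [ 0.4988 -0.3271  0.006 ]] 0.10097643474863252 99.06738653486818 [ 0.4466 -0.3202]
[[ 0.4448 -0.3065  0.062 ]
 [ 0.4485 -0.3314  0.062 ]] [ 0.4466 -0.319   0.062 ]
```

```bash
python3 -m pendant '[[[-3,16,-50,0.3,85],[-3,17,-50,0.3,85],[0,0,-40,0,85],[0,0,-35,0,85],[0,0,-20,0,85],[0,0,0,0,85],[0,0,0,0,85]]]' | tail -n 5
python3 - <<'E'
from h import *
o=monitor.get_obs();print(o["eef_pos"],o["eef_rot"])
E
```

```text
time_s: 6.88
eef_pos: [0.4477, -0.3209, 0.0628]
eef_rot: [0.001, 0.649, 0.76, -0.0]
wrist_force: [0.7, 0.2, 0.2]
opening: 0.992
[ 0.44767296 -0.32090479  0.06277582] [ 9.16869627e-04  6.49457432e-01  7.60397389e-01 -1.21546630e-04]
```

```bash
python3 -m pendant '[[[-1,1,-17,0,85],[0,0,-16,0,85],[0,0,0,0,60],[0,0,0,0,40],[0,0,0,0,25],[0,0,0,0,10],[0,0,0,0,5],[0,0,0,0,5]]]' | tail -n 5
python3 -m pendant '[[[0,0,0,0,5],[0,0,0,0,5],[0,0,0,0,5]]]' | tail -n 5
```

```text
time_s: 7.88
eef_pos: [0.4462, -0.3201, 0.0291]
eef_rot: [0.001, 0.65, 0.76, -0.0]
wrist_force: [0.7, 0.4, 2.9]
opening: 0.107
time_s: 8.25
eef_pos: [0.4462, -0.3201, 0.0291]
eef_rot: [0.001, 0.65, 0.76, -0.0]
wrist_force: [0.8, 0.6, 5.5]
opening: 0.109
```

```bash
python3 -m pendant '[[[0,10,0,0,5],[0,20,0,0,5],[0,30,0,0,5],[0,30,0,0,5],[0,30,0,0,5],[12,20,0,-1,5],[22,19,0,-1,5],[22,19,0,-1,5]]]' | tail -n 5
python3 -m pendant '[[[22,19,0,-1,5],[22,19,0,-1,5],[20,15,0,-2,5],[10,6,0,-1.2,5],[0,0,0,0,5],[0,0,0,0,5]]]' | tail -n 5
python3 - <<'E'
from h import *
np.set_printoptions(precision=4,suppress=True)
o=monitor.get_obs();print(o["eef_pos"],o["eef_rot"],np.degrees(2*np.arctan2(o["eef_rot"][2],o["eef_rot"][1])),o["wrist_force"])
E
```

```text
time_s: 9.25
eef_pos: [0.5013, -0.1415, 0.0291]
eef_rot: [-0.0, 0.669, 0.743, -0.001]
wrist_force: [-6.1, -5.2, 10.0]
opening: 0.105
time_s: 10.0
eef_pos: [0.5763, -0.0813, 0.0291]
eef_rot: [0.0, 0.702, 0.712, 0.001]
wrist_force: [2.6, 4.1, 5.8]
opening: 0.107
[ 0.5763 -0.0813  0.0291] [0.0001 0.7023 0.7119 0.0008] 90.77309419324517 [2.6033 4.0885 5.766 ]
```

```bash
python3 - <<'E'
from h import *
import pickle
np.set_printoptions(precision=4,suppress=True)
for n in ["wrist","top"]:
    c=cam(n); 
    for t in ["bay","bay_slot","tray","tray_nose","tray_handle"]:
        for d in spotter.tip_of(n,t)[:1 if n=="wrist" else 5]:
            P=w(c,d["at"])
            if n=="wrist" or abs(P[0]-.578)<.05: print(n,t,round(d["confidence"],2),P)
    pickle.dump(c,open(n+"4.pkl","wb"))
    im=c["img"][...,::-1]
    if n=="wrist": a=cv2.resize(im,(600,450))
    else: b=cv2.resize(im[150:260,165:265],None,fx=4,fy=4,interpolation=cv2.INTER_CUBIC)[:450,:200*2]
cv2.imwrite("pics/w4.png",cv2.resize(pickle.load(open("wrist4.pkl","rb"))["img"][...,::-1],None,fx=1.5,fy=1.5)); cv2.imwrite("pics/t4.png",cv2.resize(pickle.load(open("top4.pkl","rb"))["img"][140:240,160:290][...,::-1],None,fx=6,fy=6,interpolation=cv2.INTER_CUBIC))
E
```

```text
wrist tray 0.58 [ 0.573  -0.0319  0.0002]
wrist tray_nose 0.88 [0.5722 0.0358 0.0029]
wrist tray_handle 0.86 [ 0.5725 -0.0785  0.0487]
top bay 0.9 [0.5799 0.1499 0.0015]
top bay_slot 0.65 [ 0.5737  0.0795 -0.0026]
top tray 0.56 [ 0.5955 -0.4926  0.004 ]
top tray 0.43 [ 0.573  -0.0375  0.0045]
top tray_nose 0.98 [ 0.6253 -0.4302  0.0009]
top tray_nose 0.62 [0.5749 0.0294 0.0021]
top tray_handle 0.58 [ 0.5708 -0.5356  0.0491]
top tray_handle 0.39 [ 0.5793 -0.084   0.0505]
```

View pics/w4.png

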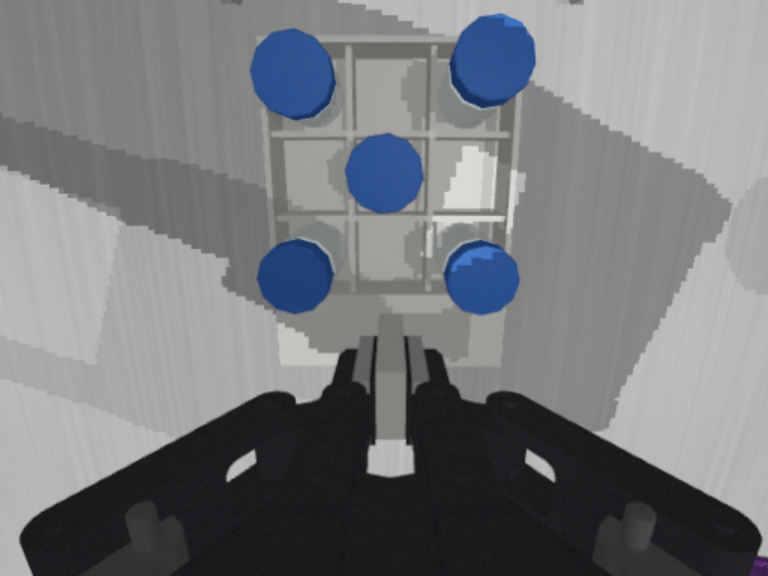

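```bash
python3 - <<'E'
from h import *
import pickle
np.set_printoptions(precision=4,suppress=True)
c=pickle.load(open("wrist4.pkl","rb"))
print(ray(c,np.array([(281,366),(503,363)])/1.5,.006)); print(ray(c,np.array([(258,38),(520,36)])/1.5,.028))
print(ray(c,np.array([(232,3),(573,4)])/1.5,.015),px(c,[[.5786+.062,.0497,.015],[.5786-.062,.0497,.015]])*1.5)
E
```

```text
[[ 0.5269 -0.0975  0.006 ]
 [ 0.6266 -0.0947  0.006 ]]
[[0.5322 0.0286 0.028 ]
 [0.6157 0.0303 0.028 ]]
[[0.5199 0.0435 0.015 ]
 [0.6371 0.045  0.015 ]] [[584.2042 -10.3474]
 [221.5673 -16.7073]]
```

View pics/t4.png

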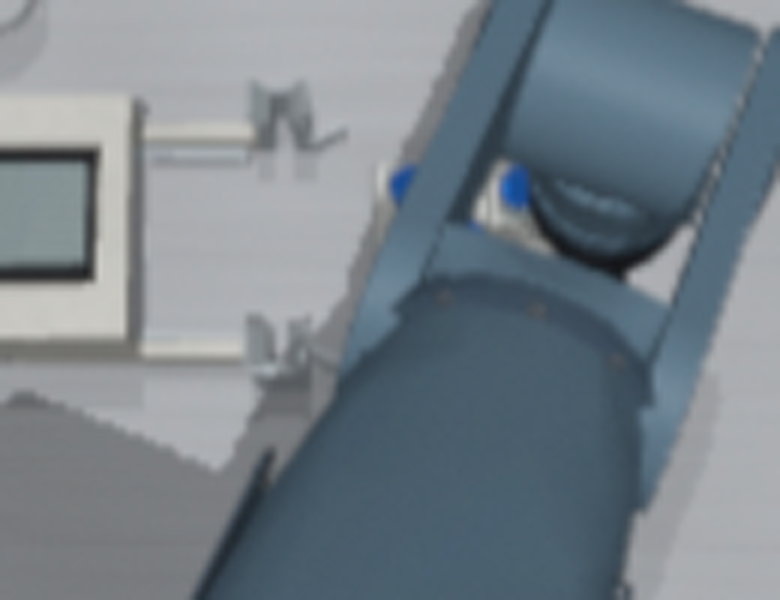

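```bash
python3 -m pendant '[[[4,5,0,-0.3,5],[0,12,0,0,5],[-0.5,12,0,0,5],[0,12,0,0,5],[0,4,0,0,5],[0,0,0,0,5],[0,0,0,0,5]]]' | tail -n 5
python3 - <<'E'
from h import *
import pickle
np.set_printoptions(precision=4,suppress=True)
o=monitor.get_obs();print(o["eef_pos"],np.degrees(2*np.arctan2(o["eef_rot"][2],o["eef_rot"][1])),o["wrist_force"])
c=cam("wrist"); pickle.dump(c,open("w5.pkl","wb")); save(c,"w5.png",None,1.5)
E
```

```text
time_s: 11.48
eef_pos: [0.5794, -0.0376, 0.0291]
eef_rot: [0.0, 0.704, 0.71, 0.0]
wrist_force: [-0.0, -1.4, 5.6]
opening: 0.106
[ 0.5794 -0.0376  0.0291] 90.47614297351534 [-0.0198 -1.3661  5.6013]
```

View pics/w5.png

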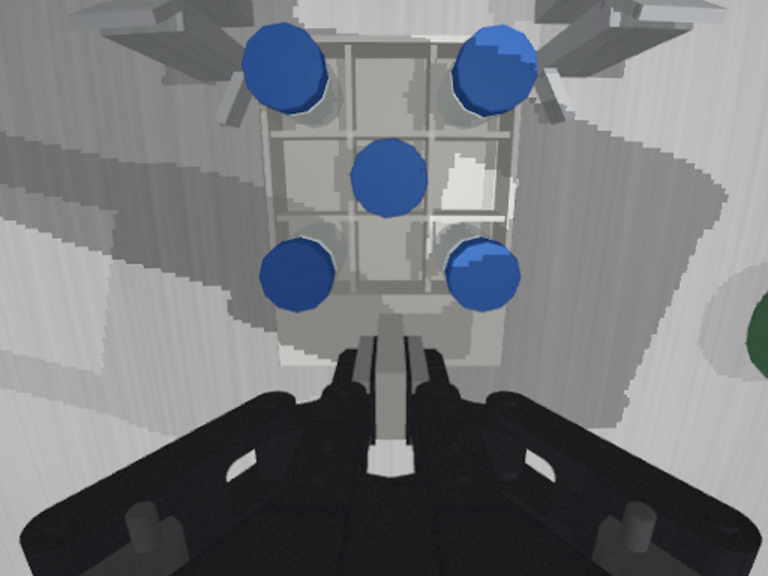

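```bash
python3 - <<'E'
from h import *
import pickle
np.set_printoptions(precision=4,suppress=True)
c=pickle.load(open("w5.pkl","rb"))
for n,p,z in [("rear",[(281,366),(503,363)],.006),("front wall",[(258,38),(520,36)],.028),("flare end",[(221,123),(563,121)],.015),("flare end in",[(238,127),(552,124)],.015),("flare top",[(244,72),(540,72)],.015),("guide in",[(253,10),(535,8)],.074),("guide in low",[(252,25),(536,23)],.074)]:
    r=ray(c,np.array(p)/1.5,z); d=r[1]-r[0]; print(n,r.mean(0),np.linalg.norm(d),np.degrees(np.arctan2(d[1],d[0])))
E
```

```text
rear [ 0.5797 -0.0523  0.006 ] 0.09972036847361505 1.3074006373423366
front wall [0.5775 0.0732 0.028 ] 0.08341991483430186 0.851863008140056
flare end [0.5788 0.049  0.015 ] 0.12436038619346165 0.787639662106456
flare end in [0.5799 0.0477 0.015 ] 0.11423696983738521 1.0070136532229526
flare top [0.5786 0.0657 0.015 ] 0.10466039961669822 0.47332928366709687
guide in [0.5788 0.0656 0.074 ] 0.06028653504116261 0.8707498538973482
guide in low [0.5788 0.0626 0.074 ] 0.06112117099350405 0.8668686349140833
```

```bash
python3 -m pendant '[[[1,6,0,0,5],[-0.2,10,0,0,5],[-0.2,10,0,0,5],[-0.1,10,0,0,5],[0,0,0,0,5]]]' | tail -n 5
python3 -m pendant '[[[-0.2,10,0,0,5],[-0.1,10,0,0,5],[-0.2,10,0,0,5],[-0.1,10,0,0,5],[0,0,0,0,5]]]' | tail -n 5
```

```text
time_s: 12.15
eef_pos: [0.5798, -0.0011, 0.0291]
eef_rot: [0.0, 0.704, 0.71, 0.0]
wrist_force: [1.0, -0.3, 6.3]
opening: 0.104
time_s: 12.78
eef_pos: [0.5792, 0.0389, 0.0291]
eef_rot: [0.0, 0.704, 0.71, 0.0]
wrist_force: [-0.1, 0.8, 6.2]
opening: 0.107
```

```bash
python3 -m pendant '[[[-0.2,10,0,0,5],[-0.1,10,0,0,5],[-0.2,10,0,0,5],[-0.1,10,0,0,5],[-0.2,10,0,0,5],[-0.1,7,0,0,5],[0,0,0,0,5]]]' | tail -n 5
python3 -m pendant '[[[0,3,0,0,5],[0,2,0,0,5],[0,2,0,0,5],[0,0,0,0,5]]]' | tail -n 5
```

```text
time_s: 13.65
eef_pos: [0.5783, 0.0955, 0.0291]
eef_rot: [0.0, 0.704, 0.71, -0.0]
wrist_force: [-0.1, -1.8, 7.1]
opening: 0.104
time_s: 14.15
eef_pos: [0.5783, 0.1015, 0.0291]
eef_rot: [0.001, 0.704, 0.71, -0.0]
wrist_force: [0.9, -5.8, 6.0]
opening: 0.105
```

```bash
python3 -m pendant '[[[0,2,0,0,5],[0,2,0,0,5],[0,0,0,0,5]]]' | tail -n 5
python3 -m pendant '[[[0,2,0,0,5],[0,1,0,0,5],[0,0,0,0,5]]]' | tail -n 5
```

```text
time_s: 14.52
eef_pos: [0.5783, 0.1055, 0.0291]
eef_rot: [0.001, 0.704, 0.71, -0.0]
wrist_force: [-0.4, -5.8, 7.1]
opening: 0.104
time_s: 14.9
eef_pos: [0.5785, 0.1078, 0.0291]
eef_rot: [0.001, 0.704, 0.71, -0.001]
wrist_force: [0.6, -8.4, 5.4]
opening: 0.106
```

```bash
python3 -m pendant '[[[0,1,0,0,5],[0,1,0,0,5],[0,0,0,0,5]]]' | tail -n 5
python3 -m pendant '[[[0,1,0,0,5],[0,1,0,0,5],[0,0,0,0,5]]]' | tail -n 5
python3 - <<'E'
from h import *
import pickle
c=cam("wrist"); pickle.dump(c,open("w6.pkl","wb")); save(c,"w6.png",None,1.5)
E
```

```text
time_s: 15.28
eef_pos: [0.5791, 0.1081, 0.0293]
eef_rot: [0.002, 0.704, 0.71, -0.001]
wrist_force: [1.8, -15.4, 6.1]
opening: 0.109
time_s: 15.65
eef_pos: [0.5796, 0.1084, 0.0297]
eef_rot: [0.004, 0.704, 0.71, -0.002]
wrist_force: [1.2, -22.5, 7.5]
opening: 0.106
```

```bash
python3 -m pendant '[[[0,-2,0,0,5],[0,0,0,0,25],[0,0,0,0,40],[0,0,0,0,45],[0,0,0,0,45],[0,0,0,0,45]]]' | tail -n 5
python3 -m pendant '[[[0,0,10,0,45],[0,0,20,0,45],[0,-10,40,0,45],[0,-30,50,0,45],[0,-30,50,0,45],[0,-20,30,0,45],[0,0,0,0,45],[0,0,0,0,45]]]' | tail -n 5
python3 - <<'E'
from h import *
import pickle
np.set_printoptions(precision=4,suppress=True)
c=cam("wrist"); pickle.dump(c,open("w6.pkl","wb")); save(c,"w6.png",None,1.5)
o=monitor.get_obs();print(o["eef_pos"],np.degrees(2*np.arctan2(o["eef_rot"][2],o["eef_rot"][1])))
for t in ["tray","tray_handle","bay_slot","bay"]:
    for d in spotter.tip_of("wrist",t)[:2]: print(t,round(d["confidence"],2),w(c,d["at"]))
E
```

```text
time_s: 16.45
eef_pos: [0.5781, 0.1115, 0.0284]
eef_rot: [-0.0, 0.704, 0.71, -0.0]
wrist_force: [-0.5, 0.6, -0.8]
opening: 0.53
time_s: 17.45
eef_pos: [0.5778, 0.0217, 0.2284]
eef_rot: [-0.0, 0.704, 0.71, 0.0]
wrist_force: [-0.2, 0.0, -0.6]
opening: 0.525
[0.5774 0.022  0.2275] 90.46853154142894
tray 0.91 [0.5761 0.1579 0.0015]
tray 0.87 [ 0.8068 -0.2967  0.005 ]
tray_handle 0.71 [0.5756 0.1069 0.0486]
bay 0.62 [ 0.5786  0.1518 -0.0014]
```

View pics/w6.png

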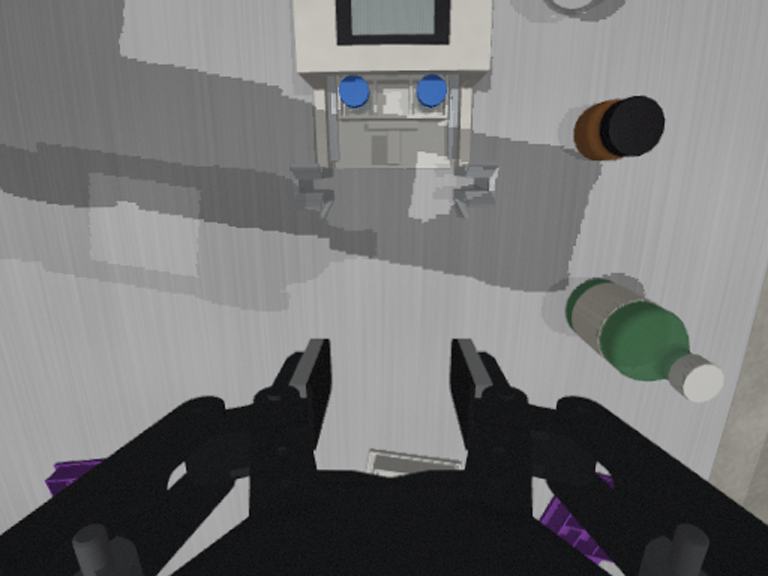

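The tray is home: contact came at handle y=0.108 as expected, and the fin and both rear vials are visible at (385,150) and (392,92). Next is the gate.

```bash
python3 -m pendant '[[[-14,41,18,-7.3,70],[-14,41,18,-7.3,70],[-14,41,18,-7.3,70],[-14,41,18,-7.3,70],[-14,41,18,-7.3,70],[-14,41,18,-7.3,70],[-14,41,18,-7.3,70],[-14,41,10,-7.3,70]]]' | tail -n 5
python3 -m pendant '[[[0,0,0,0,70],[0,0,0,0,70]]]' | tail -n 5
python3 - <<'E'
from h import *
import pickle
np.set_printoptions(precision=4,suppress=True)
c=cam("wrist"); pickle.dump(c,open("w7.pkl","wb")); save(c,"w7.png",None,1.5)
o=monitor.get_obs();print(o["eef_pos"],np.degrees(2*np.arctan2(o["eef_rot"][2],o["eef_rot"][1])),o["q"])
for t in ["gate","gate_grip","stand"]:
    for d in spotter.tip_of("wrist",t)[:2]: P=w(c,d["at"]);print(t,round(d["confidence"],2),P,px(c,P)[0]*1.5)
E
```

```text
time_s: 18.7
eef_pos: [0.4656, 0.351, 0.3651]
eef_rot: [-0.0, 0.962, 0.274, 0.0]
wrist_force: [1.1, 0.0, 0.4]
opening: 0.821
time_s: 18.95
eef_pos: [0.466, 0.3491, 0.3636]
eef_rot: [0.0, 0.961, 0.277, -0.001]
wrist_force: [0.6, -0.4, -0.4]
opening: 0.822
[0.4662 0.3486 0.3635] 32.084027305335894 [ 0.4385  0.122   1.4109 -0.0004  1.6105  1.4493]
gate 0.63 [0.5158 0.3832 0.0416] [388.1386 176.7631]
stand 0.82 [ 0.5112  0.3815 -0.0015] [387.4762 180.1488]
```

View pics/w7.png

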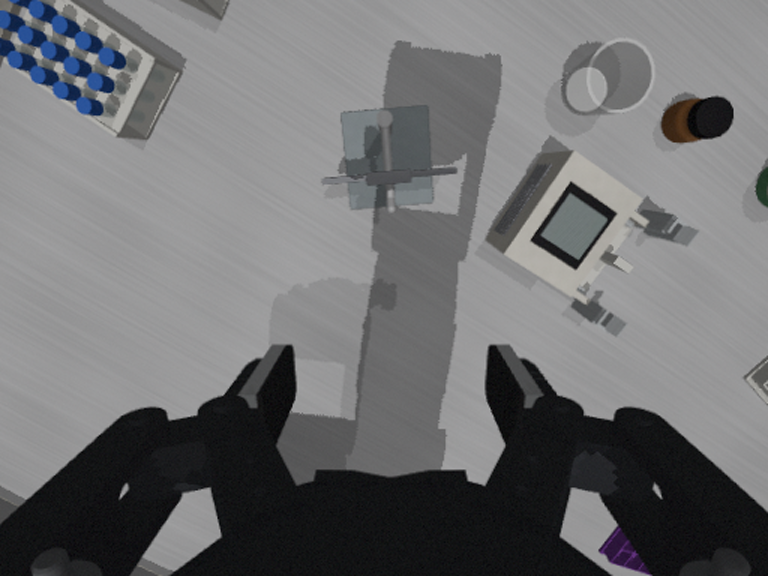

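```bash
python3 - <<'E'
from h import *
import pickle
np.set_printoptions(precision=4,suppress=True)
c=pickle.load(open("w7.pkl","rb"))
r=ray(c,np.array([(341,112.5),(428.5,106),(350,210),(434,204)])/1.5,.012); print(r)
for i,j in [(0,1),(2,3),(2,0),(3,1)]:
    d=r[j]-r[i]; print(np.linalg.norm(d),np.degrees(np.arctan2(d[1],d[0])))
r=ray(c,np.array([(322,182),(457,170.5)])/1.5,.098); d=r[1]-r[0]; print("plate",r.mean(0),np.linalg.norm(d),np.degrees(np.arctan2(d[1],d[0])))
print("post,tip",ray(c,np.array([(385,117)])/1.5,.135),ray(c,np.array([(391,208)])/1.5,.142))
im=cv2.resize(c["img"][60:150,205:315][...,::-1],None,fx=7,fy=7,interpolation=cv2.INTER_CUBIC); cv2.imwrite("pics/g.png",im)
E
```

```text
[[0.5471 0.466  0.012 ]
 [0.6056 0.3859 0.012 ]
 [0.4582 0.4012 0.012 ]
 [0.5176 0.3199 0.012 ]]
0.09917855112161687 -53.88510643018315
0.10069571560603134 -53.80788676655438
0.11005026403609833 36.08619308052238
0.1099242609627384 36.87692603190517
plate [0.518 0.383 0.098] 0.13142200074643712 -53.12153058863472
post,tip [[0.5583 0.4124 0.135 ]] [[0.4964 0.3675 0.142 ]]
```

View pics/g.png

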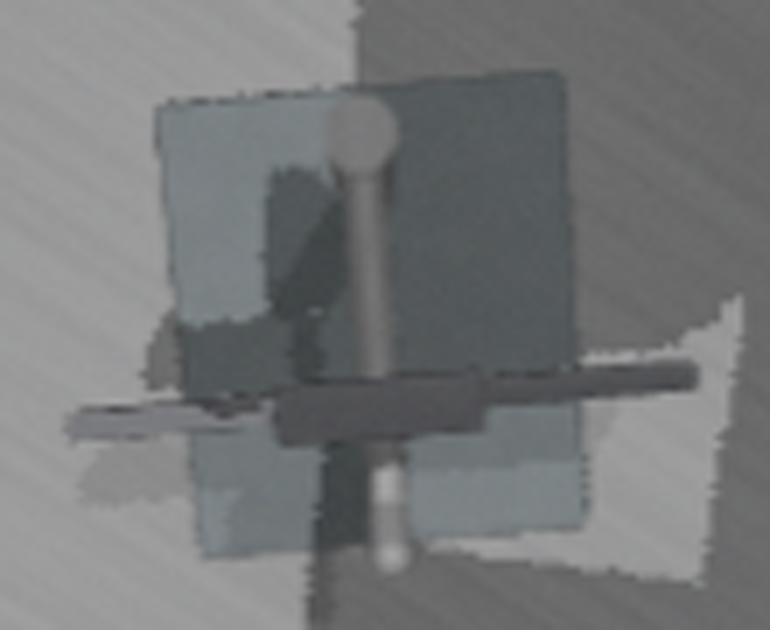

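```bash
python3 - <<'E'
from h import *
import pickle
np.set_printoptions(precision=4,suppress=True)
c=pickle.load(open("w7.pkl","rb"))
print(ray(c,[(205+381/7-.4,60+412/7-.4)],.174))
r=ray(c,[(205+275/7,60+415/7),(205+487/7,60+400/7)],.174);d=r[1]-r[0];print(r,np.linalg.norm(d),np.degrees(np.arctan2(d[1],d[0])))
E
```

```text
[[0.5179 0.3834 0.174 ]]
[[0.5078 0.3977 0.174 ]
 [0.529  0.3686 0.174 ]] 0.035924217334592445 -53.920628655114086
```

The gate grip sits at (0.518, 0.383) with yaw about 36.3°. The block's 36 mm and the base's 100 x 110 mm both match the given sizes.

```bash
python3 -m pendant '[[[18,12,-40,2,70],[17,12,-40,2.2,70],[17,11,-40,0,70],[0,0,-30,0,70],[0,0,-15,0,70],[0,0,0,0,70],[0,0,0,0,70]]]' | tail -n 5
python3 - <<'E'
from h import *
o=monitor.get_obs();print(o["eef_pos"],np.degrees(2*np.arctan2(o["eef_rot"][2],o["eef_rot"][1])))
E
```

```text
time_s: 20.02
eef_pos: [0.5192, 0.3845, 0.2014]
eef_rot: [-0.0, 0.95, 0.311, 0.001]
wrist_force: [-0.3, -0.1, 0.2]
opening: 0.815
[0.51915876 0.38447016 0.20144227] 36.23468935288131
```

```bash
python3 -m pendant '[[[-1,-1,-25,0,70],[0,0,-25,0,70],[0,0,-10,0,70],[0,0,0,0,55],[0,0,0,0,40],[0,0,0,0,25],[0,0,0,0,25],[0,0,0,0,25]]]' | tail -n 5
python3 -m pendant '[[[0,0,0,0,25],[0,0,0,0,25]]]' | tail -n 5
```

```text
time_s: 21.02
eef_pos: [0.5182, 0.3838, 0.1413]
eef_rot: [-0.0, 0.95, 0.311, 0.001]
wrist_force: [-0.9, -0.2, 5.7]
opening: 0.407
time_s: 21.28
eef_pos: [0.5182, 0.3838, 0.1413]
eef_rot: [-0.0, 0.95, 0.311, 0.001]
wrist_force: [-0.3, 0.7, 6.8]
opening: 0.407
```

```bash
python3 -m pendant '[[[0,0,6,0,25],[0,0,6,0,25],[0,0,6,0,25],[0,0,0,0,25]]]' | tail -n 5
python3 -m pendant '[[[-8,-6,0,0,25],[-8,-6,0,0,25],[-8,-6,0,0,25],[-8,-6,0,0,25],[-8,-6,0,0,25],[-8,-6,0,0,25],[-8,-6,0,0,25],[0,0,0,0,25]]]' | tail -n 5
```

```text
time_s: 21.78
eef_pos: [0.5176, 0.3834, 0.1582]
eef_rot: [-0.0, 0.95, 0.311, 0.001]
wrist_force: [0.2, 0.0, -1.8]
opening: 0.409
time_s: 22.78
eef_pos: [0.4607, 0.3409, 0.1576]
eef_rot: [-0.0, 0.95, 0.311, -0.0]
wrist_force: [0.8, -0.2, -1.4]
opening: 0.405
```

```bash
python3 -m pendant '[[[0,0,40,0,25],[0,0,45,0,25],[8,-30,30,7,25],[18,-38,0,8,25],[22,-42,0,9,25],[24,-48,0,10,25],[24,-48,0,10,25],[14,-34,0,8,25]]]' | tail -n 5
python3 -m pendant '[[[5,-15,0,2.5,25],[0,0,0,0,25],[0,0,0,0,25],[0,0,0,0,25]]]' | tail -n 5
python3 - <<'E'
from h import *
import pickle
np.set_printoptions(precision=4,suppress=True)
o=monitor.get_obs();print(o["eef_pos"],np.degrees(2*np.arctan2(o["eef_rot"][2],o["eef_rot"][1])))
c=cam("wrist"); pickle.dump(c,open("w8.pkl","wb")); save(c,"w8.png",None,1.5)
E
```

```text
time_s: 23.78
eef_pos: [0.5725, 0.099, 0.2726]
eef_rot: [0.0, 0.717, 0.697, 0.0]
wrist_force: [0.1, 0.8, -1.9]
opening: 0.409
time_s: 24.28
eef_pos: [0.576, 0.0873, 0.2726]
eef_rot: [-0.0, 0.702, 0.712, 0.0]
wrist_force: [0.4, 0.4, -1.3]
opening: 0.408
[0.576  0.0873 0.2726] 90.79172968255754
```

The picture limit is reached, so from here I rely on numbers. Two slot estimates agree: the bay fit gives y=0.0807, and the tray's contact point minus 27 mm gives 0.081.

```bash
python3 -m pendant '[[[2.6,-6.5,-20,0,25],[0,0,-30,0,25],[0,0,-25,0,25],[0,0,-12,0,25],[0,0,0,0,25],[0,0,0,0,25]]]' | tail -n 5
python3 - <<'E'
from h import *
import pickle
np.set_printoptions(precision=4,suppress=True)
o=monitor.get_obs();print(o["eef_pos"],np.degrees(2*np.arctan2(o["eef_rot"][2],o["eef_rot"][1])))
for n in ["side","wrist","top"]:
    c=cam(n); pickle.dump(c,open(n+"9.pkl","wb"))
    for t in ["gate","gate_grip","bay_slot","bay"]:
        for d in spotter.tip_of(n,t)[:1]: print(n,t,round(d["confidence"],2),w(c,d["at"]))
E
```

```text
time_s: 25.08
eef_pos: [0.5797, 0.0799, 0.1869]
eef_rot: [0.001, 0.702, 0.712, 0.001]
wrist_force: [-0.4, -0.4, -1.2]
opening: 0.409
[0.5797 0.0799 0.1869] 90.75980718849527
side gate 0.88 [0.5771 0.0782 0.0832]
side gate_grip 0.86 [0.5795 0.081  0.2039]
side bay_slot 0.79 [0.575  0.0811 0.0042]
side bay 0.8 [0.5741 0.1489 0.0005]
wrist gate 0.67 [0.5774 0.0774 0.0837]
wrist gate_grip 0.96 [0.579  0.0807 0.2006]
top gate 0.67 [ 0.5792  0.1499 -0.0017]
top gate_grip 0.32 [0.5812 0.1543 0.0027]
top bay 0.6 [0.5795 0.1537 0.0006]
```

```bash
python3 -m pendant '[[[-0.8,0.8,-6,0,25],[0,0,-6,0,25],[0,0,-6,0,25],[0,0,0,0,25]]]' | tail -n 5
python3 -m pendant '[[[0,0,-6,0,25],[0,0,-6,0,25],[0,0,0,0,25]]]' | tail -n 5
```

```text
time_s: 26.32
eef_pos: [0.5775, 0.0806, 0.1666]
eef_rot: [-0.001, 0.702, 0.712, -0.001]
wrist_force: [0.5, -0.4, -2.2]
opening: 0.411
time_s: 26.7
eef_pos: [0.5775, 0.0806, 0.1547]
eef_rot: [-0.001, 0.702, 0.712, -0.0]
wrist_force: [-0.0, 0.0, -1.3]
opening: 0.41
```

```bash
python3 -m pendant '[[[0.5,0,-6,0,25],[0,0,-6,0,25],[0,0,-6,0,25],[0,0,-6,0,25],[0,0,-6,0,25],[0,0,-6,0,25],[0,0,0,0,25]]]' | tail -n 5
python3 -m pendant '[[[0,0,-6,0,25],[0,0,-5,0,25],[0,0,0,0,25],[0,0,0,0,25]]]' | tail -n 5
```

```text
time_s: 27.58
eef_pos: [0.5781, 0.0806, 0.1188]
eef_rot: [-0.0, 0.702, 0.712, -0.0]
wrist_force: [-0.7, 0.3, -2.4]
opening: 0.408
time_s: 28.08
eef_pos: [0.5787, 0.0806, 0.1086]
eef_rot: [0.0, 0.702, 0.712, 0.0]
wrist_force: [0.8, -0.2, -1.4]
opening: 0.412
```

```bash
python3 -m pendant '[[[0,2,0,0,25],[0,2,0,0,25],[0,0,0,0,25]]]' | tail -n 5
python3 -m pendant '[[[0,-4,0,0,25],[0,0,0,0,25]]]' | tail -n 5
```

```text
time_s: 28.45
eef_pos: [0.5788, 0.0829, 0.1088]
eef_rot: [0.001, 0.702, 0.712, -0.001]
wrist_force: [-1.4, -7.8, -1.1]
opening: 0.411
time_s: 28.7
eef_pos: [0.5787, 0.0807, 0.1086]
eef_rot: [-0.0, 0.703, 0.712, 0.0]
wrist_force: [0.1, -0.1, -2.3]
opening: 0.411
```

The +y nudge met a guide wall after about 2.3 mm, so the gate is centred in the slot, which allows ±2.5 mm. Now I'll seat it.

```bash
python3 -m pendant '[[[0,0,-2,0,25],[0,0,-2,0,25],[0,0,0,0,25]]]' | tail -n 5
python3 -m pendant '[[[0,0,-1,0,25],[0,0,-0.5,0,25],[0,0,0,0,25]]]' | tail -n 5
```

```text
time_s: 29.08
eef_pos: [0.5783, 0.0808, 0.1042]
eef_rot: [-0.0, 0.702, 0.712, -0.0]
wrist_force: [0.8, -0.3, -1.0]
opening: 0.407
time_s: 29.45
eef_pos: [0.5787, 0.0806, 0.1035]
eef_rot: [0.0, 0.702, 0.712, 0.0]
wrist_force: [-2.4, 0.0, 4.2]
opening: 0.409
```

Contact with the bench came at z=0.1035, where 0.1033 was expected. Now I'll release and retreat straight up.

```bash
python3 -m pendant '[[[0,0,0,0,45],[0,0,0,0,60],[0,0,0,0,60],[0,0,0,0,60],[0,0,0,0,60]]]' | tail -n 5
python3 -m pendant '[[[0,0,15,0,60],[0,0,30,0,60],[0,0,50,0,60],[0,-30,50,0,60],[0,-40,40,0,60],[0,-20,0,0,60],[0,0,0,0,60],[0,0,0,0,60]]]' | tail -n 5
python3 - <<'E'
from h import *
import pickle
np.set_printoptions(precision=4,suppress=True)
for n in ["side","wrist","top"]:
    c=cam(n); pickle.dump(c,open(n+"10.pkl","wb"))
    for t in ["gate","gate_grip","tray","tray_handle","vial0","bottle","jar","beaker","empty_tray"]:
        for d in spotter.tip_of(n,t)[:5]:
            P=w(c,d["at"])
            if t[:4] not in("tray",) or P[1]>0: print(n,t,round(d["confidence"],2),P)
E
```

```text
time_s: 30.08
eef_pos: [0.5786, 0.0806, 0.103]
eef_rot: [0.0, 0.702, 0.712, -0.0]
wrist_force: [-0.2, 0.1, -0.1]
opening: 0.701
time_s: 31.08
eef_pos: [0.5778, -0.0086, 0.2867]
eef_rot: [-0.001, 0.702, 0.712, -0.0]
wrist_force: [0.2, -0.6, -0.7]
opening: 0.702
side gate 0.77 [0.5784 0.0795 0.0021]
side gate 0.33 [ 0.5941 -0.272   0.0001]
side gate_grip 0.85 [0.5797 0.0807 0.1227]
side tray 0.53 [0.5764 0.1546 0.0004]
side tray_handle 0.62 [0.5798 0.1061 0.0468]
side vial0 0.57 [0.6022 0.1451 0.0083]
side vial0 0.57 [0.5468 0.2025 0.0078]
side vial0 0.55 [0.552  0.1444 0.0079]
side vial0 0.37 [0.5772 0.1755 0.0079]
side bottle 0.6 [ 0.7779 -0.0353 -0.003 ]
side jar 0.7 [ 0.7588  0.1279 -0.0038]
side jar 0.44 [0.5107 0.3766 0.0028]
side beaker 0.73 [ 0.7203  0.2424 -0.0005]
side empty_tray 0.63 [ 0.5932 -0.2687 -0.0004]
wrist gate 0.66 [0.5755 0.0777 0.0039]
wrist gate_grip 0.7 [0.5804 0.0788 0.121 ]
wrist tray 0.76 [0.5739 0.1585 0.0011]
wrist tray_handle 0.82 [0.5761 0.1076 0.0499]
wrist vial0 0.74 [0.6067 0.145  0.0049]
wrist vial0 0.69 [0.5543 0.1455 0.0088]
wrist vial0 0.59 [0.578  0.1746 0.008 ]
wrist bottle 0.7 [ 0.7749 -0.0371 -0.001 ]
wrist bottle 0.61 [ 0.5951 -0.2696  0.0025]
wrist jar 0.71 [ 0.5929 -0.2687  0.0026]
wrist jar 0.7 [ 0.7603  0.1248 -0.0004]
wrist empty_tray 0.75 [ 0.5932 -0.2686 -0.0024]
top gate 0.69 [0.5795 0.0787 0.0024]
top gate 0.3 [ 0.5819  0.152  -0.0023]
top gate_grip 0.68 [0.5793 0.0834 0.1225]
top gate_grip 0.42 [0.5764 0.0802 0.0034]
top tray_handle 0.4 [0.582  0.1046 0.0506]
top jar 0.54 [0.7575 0.1219 0.0033]
top beaker 0.91 [0.7233 0.2405 0.0027]
top empty_tray 0.84 [ 0.5966 -0.2728 -0.0019]
```

```bash
python3 -c "
from bench import order,monitor
print(monitor.get_obs()['time_s']); print(order.hand_in())"
```

```text
32.575
the job is handed in; nothing more can be done
None
```

I slid the loaded white tray along the bench into the bay until it met the back stop. I then freed the gate from its hook, lowered it into the guides and released it standing on the bench. The job was handed in at about 32.6 s of the 61 s allowed.

**Tray:** contact came at a handle y of 0.108 m, exactly where home was predicted. The push at the stop reached about 22 N.

**Gate:**
- With the gate about 5 mm above the bench, a sideways nudge met the guide wall after about 2.3 mm, so the gate was inside its slots.
- It touched the bench with the tool at z = 0.1035 m, against 0.1033 m expected, pressing with about 4 N.
- After release, all three cameras put its origin at (0.578, 0.079, 0.003) m, within about 3 mm. That is about 2 mm from the slot's measured position.

**Vials:** four of the five were detected at their correct pocket heights. The fifth, one of the front two, was not reported in any of the final views.

**Bystanders:** the bottle, jar, beaker and empty tray all read within 5 mm of where they were at the start.

**Disagreements and limits:**
- The detectors differed by up to 4 mm on the tray's depth in the bay (y = 0.1546 m from the side camera, 0.1585 m from the wrist camera, 0.1577 m expected). I took the contact reading as deciding it.
- The 12-picture limit was used up before the gate went in. The final check therefore rests on detections and forces, not on a picture I looked at.

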